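Close the spice rack's sliding stop on the jar row and latch it

ROBOT

A 6-joint arm with a two-finger parallel gripper is mounted at the origin on a cart in front of the work surface, level with it; the furniture and walls round the work are solid. World frame = base frame: x ahead of the robot, y to its left, z up, the work surface at z = 0. Lengths are in m, angles in rad, forces in N, time in s.
With the tool pointing down it reaches from about 0.3 to 0.775 m from the base axis. Payload 14.6 kg.
Tool frame: the origin (TCP) lies midway between the tips of the shut fingers; the grasp point (between the pads) lies 19 mm behind it (ctrl.grip_depth is the distance from the TCP to the grasp point, in m); z points along the fingers, x is the direction in which the jaws open and shut, and the axes are right-handed (so a half turn about z gives the same grasp; the last joint's range is limited). The gripper opens to 94 mm and grips with 3 to 60 N. Pads are 16 mm wide; open, the fingers measure 119 mm over their backs; the gripper's body (75 mm by 177 mm) begins 78 mm behind the grasp point.
Start: joints at [1.089, 0.3, 1.521, -0, 1.321, -0.067], TCP at [0.222, 0.503, 0.205] pointing down, gripper open.
Joint ranges: [-3.03, 3.03], [-0.79, 2.21], [0.23, 2.52], [-1.04, 4.18], [0, 3.07], [-2.55, 2.55]. Speed limits (rad/s): [2.22, 2.22, 2.57, 3.14, 3.14, 3.14].

INTERFACE

Orientations are given as [roll, pitch, yaw] about the fixed x, y, z axes, in that order (R = Rz(yaw) Ry(pitch) Rx(roll)).
In Python, from station import ctrl gives the robot as it stands.
- The arm moves only by the tool play_rows, never from a script. Its argument "steps" is a list that holds one entry, the list of rows, each a list of 7 numbers: the shift along the tool's x, y, z in cm, then the turn, a rotation vector about the tool's x, y, z in rad, then the opening, from 0 (shut) to 1 (fully open). In form: [[[x, y, z, ax, ay, az, hand], ...]]. A call has 1 to 20 rows; each row is the pose to reach, as a shift and turn from the pose measured when the call began, along the tool's axes at that moment; what a row does not reach only later rows make up. A row lasts 1/12 s, in which the tool goes at most 41.7 mm and 7.16 degrees, less where a joint would pass 70% of its speed; a pose out of reach is approached as far as the arm can. A call with a gripper value outside its range is refused whole. The fingers move at their own pace and stop on an object; "force" is the grip in N (left out, the last holds). Time passes only in rows, so rows that repeat a pose let the fingers close. It gives the time, the measured TCP pose, the force and the opening at its end, in the units of the state.
- ctrl.get_obs(): the state, without advancing time (a new reading comes with each control period).
- ctrl.camera(name): name is "side" or "top"; returns a dict with "frame" (420x560x3 uint8, blue, green, red), "fovy" (degrees; the focal length in pixels is half the picture's height over the tangent of half this angle, whatever the lens; pixels are square), "cx", "cy" (the principal point, pixels), "world_to_cam" (4x4, takes a point from world to camera coordinates). Camera axes: x right, y up, looking along -z (the intrinsics and any distortion apply to the point x, -y, -z); pixel columns grow to the right and rows downward; lengths in m; the calibration is good to about 2 mm. A picture is of the moment at which its call begins. There is no depth.
- ctrl.hand_in(): hands the job in, once; it reports no verdict.
The state is a dict: "time_s": time; "qpos": joint angles; "joint_vel": joint speeds; "tau": joint torques, N m; "ee_pos": TCP position; "eef_rot": TCP orientation; "force": force on the tool from outside, world axes, zero at the start; "moment": the same for the moment, N m; "grip_width": finger opening in m.
Only numpy, scipy, OpenCV 4.12 (cv2) and the standard library are available. Lean on these libraries where they do the work, as an engineer would, in place of code of your own. Each camera call takes 0.05 s, during which the arm holds its last target. There are 200 camera calls.

TASK

Squeeze the orange release lever against the grey post and, keeping it squeezed, slide the white frame up to the jars until it has gently closed the row up tight against the wooden end block. Then let go of the lever and ease the frame back by its post, gently, just until its tooth drops into the first notch and the frame is latched. Leave the frame latched there with the jars standing upright, do not force the frame against a latched tooth, and leave everything else where it is.

Things in the scene. Friction and masses are not known exactly. Their poses are not given: they have to be found in the camera images.
- rack: fixed wooden channel, 74 (x) x 400 (y) mm, base 10 mm thick, side walls to 35 mm; origin on the underside, 15 mm to the +y side of mid-length; +y runs from the frame to the jars, the closing direction. A steel strip hidden beneath the frame has notches 6 mm long every 14 mm, 5.5 mm deep; where they lie along the rack differs each time and is not reported: they must be felt
- end_block: fixed wooden block, 48 x 12 x 62 mm, closing the jar end of the channel; origin at the foot of its face that looks at the jars; y axis as the rack's (the jars lie at its -y). It is screwed on at a different place each time. When the three jars stand tight against it, the row measures 123 mm
- frame: white sliding frame in the channel, 128 mm long, running along the rack's y (travel about 120 mm, rail friction about 1 N); axes as the rack's; origin on the underside of the rack, below the middle of its stop face (stop plate 44 mm wide, from 18 to 74 mm above the rack's underside). The frame carries post, lever and tooth
- stop_face (a point): middle of the frame's stop face that touches the jars, 46 mm above the rack's underside; y axis as the rack's
- squeeze_point (a point): on the frame, where to squeeze: 78 mm above the rack's underside, 73 mm behind the stop face (toward the rack's -y), midway between the outer faces of post and lever at rest (38 mm apart over both, about 26 mm when squeezed). Squeeze along the rack's y. The fingers have 48 mm of free room between post and stop plate at this height and nothing behind the lever
- post (a point): grey fixed post of the frame, 24 (x) x 12 (y) x 76 mm, top 99 mm above the rack's underside, on the jar side of the lever; this point: its centre, 78 mm above the underside. Pushing on its jar side moves the frame back without touching the lever
- lever (a joint): angle of the orange release lever (plate 24 x 8 mm, standing 18 mm behind the post, from 24 to 96 mm above the rack's underside; hinged 22 mm above the underside): 0 = at rest, tooth fully down in a notch; about 0.18 = tooth standing on a land between notches; 0.22 = fully squeezed toward the post (about 4 N at the squeeze point), tooth clear
- tooth (a point): tip of the steel tooth under the lever, hidden by the frame, 4 mm long in y. With the lever free, the frame slides with about 4 to 7 N while the tooth rides on a land, and stops dead when the tooth has dropped into a notch and meets its wall. At the start it stands in a long recess whose end blocks the frame toward the jars. More than 25 N on the tooth damages it
- spice_1: glass spice jar with black cap, one of three alike standing in the rack's channel, 41 mm diameter, 105 mm tall, loose, 0.11 kg; origin under its centre. Pushing on it by more than 15 N is too hard
- spice_2: glass spice jar with black cap, one of three alike standing in the rack's channel, 41 mm diameter, 105 mm tall, loose, 0.11 kg; origin under its centre. Pushing on it by more than 15 N is too hard
- spice_3: glass spice jar with black cap, one of three alike standing in the rack's channel, 41 mm diameter, 105 mm tall, loose, 0.11 kg; origin under its centre. Pushing on it by more than 15 N is too hard
- pepper_mill: bystander, loose, leave it alone: dark wooden pepper mill, 58 mm diameter, 170 mm tall; origin under its centre
- salt_shaker: bystander, loose, leave it alone: glass salt shaker with grey cap, 44 mm diameter, 90 mm tall; origin under its centre
- lemon: bystander, loose, leave it alone: lemon, 71 x 53 x 51 mm; origin under its centre
- garlic: bystander, loose, leave it alone: garlic bulb, 60 mm; origin under its centre
Not all that is in view belongs to the job. Leave any purple look-alike of the spice_1 alone.

How it is judged:
By the outcome, as a careful person would: the job done as asked, in the order asked, and still so for the second after the job is handed in, with the robot touching nothing.
It also fails if it takes over 45 s, if anything falls off the work surface, if the arm or the gripper's body presses on something with over 40 N, if the wrist force passes 120 N, or if a joint passes its speed limit or range.

## Working session

There is one attempt and no reset: what is moved stays moved. The work goes in short steps, Python scripts to look and compute and a tool call to move; the robot and the scene stay as the last step left them, time stands still between calls to the robot, and variables do not carry over. Pictures are saved under pics/ and viewed, about 8 in all and at most 12, crops included, and the job is handed in when it is done.

Besides the shell and the picture viewer there is one more tool, called as name([rows], argument=value, ...), one row to a line, values as JSON. play_rows: Moves the arm, as the interface text tells. Its arguments: {"type":"object","properties":{"steps":{"type":"array"},"force":{"type":"number"}},"required":["steps"]}

```bash
mkdir -p pics
cat > h.py <<'E'
import numpy as np, cv2
from station import ctrl
def snap(n,name):
    c=ctrl.camera(n); cv2.imwrite(f'pics/{name}.png',c['frame']); np.save(f'pics/{name}.npy',c,allow_pickle=True); return c
def load(name): return np.load(f'pics/{name}.npy',allow_pickle=True).item()
def K(c):
    f=c['frame'].shape[0]/2/np.tan(np.radians(c['fovy'])/2); return f
def ray(c,u,v):
    f=K(c); d=np.array([(u-c['cx'])/f,-(v-c['cy'])/f,-1]); W=c['world_to_cam']; R=W[:3,:3]
    o=-R.T@W[:3,3]; return o,R.T@d
def atz(c,u,v,z):
    o,d=ray(c,u,v); return o+d*(z-o[2])/d[2]
def proj(c,p):
    f=K(c); q=c['world_to_cam']@np.append(p,1); return (c['cx']+f*q[0]/-q[2], c['cy']-f*q[1]/-q[2])
E
python3 - <<'E'
from h import *
a=snap('top','t0');b=snap('side','s0')
print({k:v for k,v in a.items() if k!='frame'});print({k:v for k,v in b.items() if k!='frame'})
cv2.imwrite('pics/both.png',cv2.resize(np.vstack([a['frame'],b['frame']]),None,fx=.71,fy=.71))
print(ctrl.get_obs())
E
```

```text
{'fovy': 54.57146244142038, 'cx': 271.98984172457017, 'cy': 209.57055120280916, 'world_to_cam': array([[-0.02978579, -0.99954755,  0.00418466, -0.03253017],
       [ 0.99502337, -0.0292522 ,  0.09525127, -0.45985247],
       [-0.09508576,  0.00700097,  0.99544447, -1.21384134],
       [ 0.        ,  0.        ,  0.        ,  1.        ]])}
{'fovy': 47.12751801137608, 'cx': 280.5458872672694, 'cy': 210.95900568922318, 'world_to_cam': array([[-0.99961504, -0.02614015,  0.00929845,  0.47408974],
       [ 0.02311534, -0.59930614,  0.80018612, -0.090734  ],
       [-0.01534437,  0.80009302,  0.59967967, -1.6397303 ],
       [ 0.        ,  0.        ,  0.        ,  1.        ]])}
{'time_s': 0.1, 'qpos': array([ 1.08939686e+00,  3.00431692e-01,  1.52152986e+00, -1.34609819e-05,
        1.32071486e+00, -6.65986301e-02]), 'joint_vel': array([-0.00183515, -0.0014901 , -0.00200737,  0.0003694 , -0.00077557,
        0.00145446]), 'tau': array([-7.55140377e-05, -5.32656884e+01, -3.53276610e+01,  7.09116552e-02,
        2.35636916e-02, -1.14385380e-04]), 'ee_pos': array([0.22154565, 0.50313798, 0.20492962]), 'eef_rot': array([-3.14153354e+00,  1.08222002e-03,  1.15599886e+00]), 'force': array([ 0.32803632, -0.2626461 ,  0.01241477]), 'moment': array([-0.01292811, -0.02558081,  0.01053297]), 'grip_width': 0.09426393361477106}
```

View pics/t0.png

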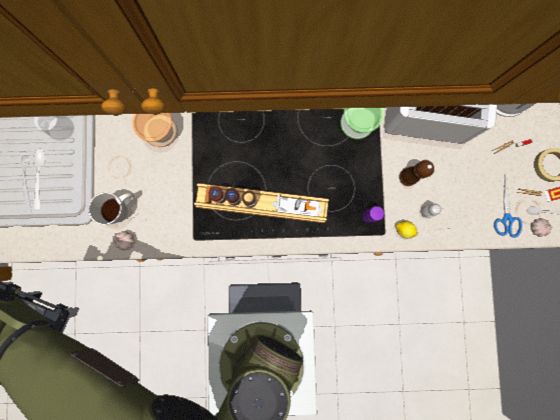

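View pics/s0.png

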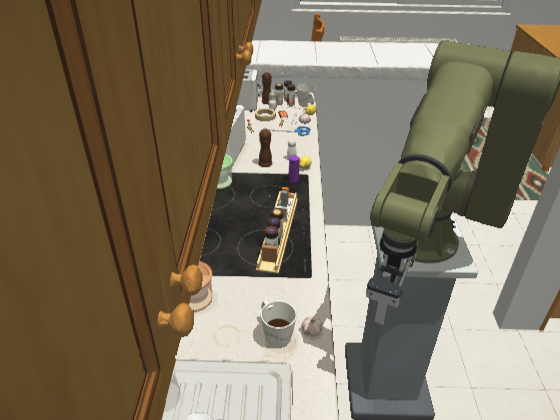

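The top view shows the rack from (196,195) to (327,210), with jars at columns 217, 233 and 250 and the frame at 275–325. The purple look-alike is at (374,213). I'll take an enlarged crop next.

Run:
```python
from h import *
a=load('t0');b=load('s0')
A=cv2.resize(a['frame'][178:228,190:334],None,fx=5.5,fy=5.5,interpolation=3)
B=cv2.resize(b['frame'][185:275,250:310],None,fx=3.6,fy=3.6,interpolation=3)
C=np.zeros((A.shape[0]+B.shape[0],800,3),np.uint8);C[:A.shape[0],:A.shape[1]]=A;C[A.shape[0]:,:B.shape[1]]=B
cv2.imwrite('pics/c0.png',C)
print(A.shape,B.shape)
for u,v in [(196,184),(327,202),(326,221),(196,207)]: print(u,v,atz(a,u,v,.035))
```

```text
(275, 792, 3) (324, 216, 3)
196 184 [0.5417169  0.18100575 0.035     ]
327 202 [ 0.47546835 -0.21225996  0.035     ]
326 221 [ 0.41829378 -0.20681754  0.035     ]
196 207 [0.47190611 0.18184539 0.035     ]
```

View pics/c0.png

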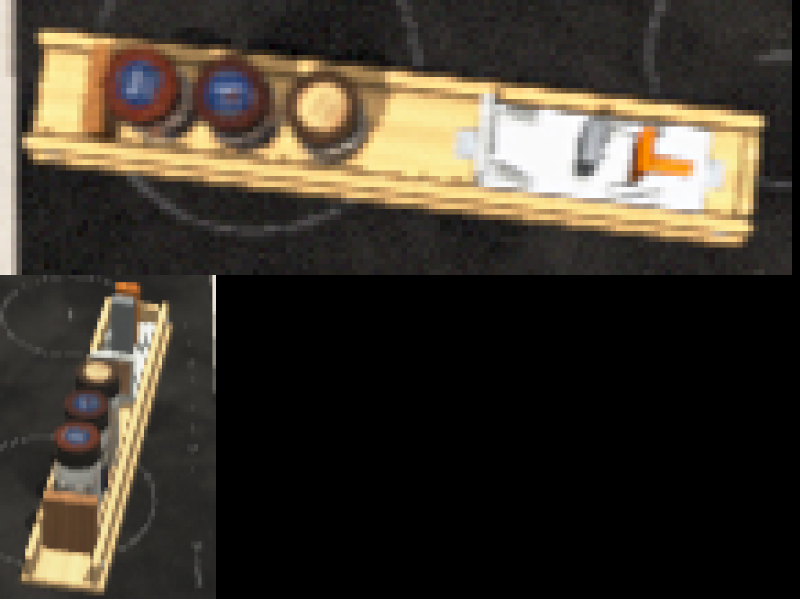

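Run:
```python
from h import *
a=load('t0')
P=lambda x,y,z: atz(a,190+x/5.5-.4,178+y/5.5-.4,z)
p=[P(40,32,.035),P(763,118,.035),P(750,240,.035),P(25,142,.035)]
for q in p: print(q)
print([np.linalg.norm(p[i]-p[(i+1)%4]) for i in range(4)])
d1=p[0]-p[1];d2=p[3]-p[2];print(np.degrees([np.arctan2(-d[0],d[1]) for d in(d1,d2)]))
for n,x,y,z in [('postTopJarside',583,135,.099),('postTop',595,140,.099),('leverTop',648,153,.096),('stoptop',488,140,.074),('endface',112,90,.062),('jar1',143,86,.105),('jar2',233,92,.105),('jar3',322,107,.105)]: print(n,P(x,y,z))
b=load('s0')
# post top in side: 
S=lambda x,y,z: atz(b,250+x/3.6-.4,185+(y-275)/3.6-.4,z)
print('side post top jaredge',S(122,298,.099),'stop plate top',S(110,354,.074), 'end block top face edge',S(72,492,.062))
for n,x,y in [('j1',78,436),('j2',88,404),('j3',98,372)]:print(n,S(x,y,.105))
```

```text
[0.54341604 0.17835207 0.035     ]
[ 0.48427428 -0.21664035  0.035     ]
[ 0.41758785 -0.20667844  0.035     ]
[0.48289149 0.18728242 0.035     ]
[np.float64(0.399395488990673), np.float64(0.06742640302552246), np.float64(0.39933660480909516), np.float64(0.0611798422231011)]
[-8.51557147 -9.41186776]
postTopJarside [ 0.47061602 -0.11350602  0.099     ]
postTop [ 0.46782721 -0.1196328   0.099     ]
leverTop [ 0.46055954 -0.14712932  0.096     ]
stoptop [ 0.47223414 -0.06477047  0.074     ]
endface [0.50640528 0.13543044 0.062     ]
jar1 [0.50205113 0.11316121 0.105     ]
jar2 [0.49757021 0.06678878 0.105     ]
jar3 [0.48842481 0.02105379 0.105     ]
side post top jaredge [ 0.46798482 -0.11753789  0.099     ] stop plate top [ 0.4778525  -0.05940914  0.074     ] end block top face edge [0.50578844 0.12812205 0.062     ]
j1 [0.50148476 0.10368802 0.105     ]
j2 [0.49449327 0.05835412 0.105     ]
j3 [0.48715667 0.01078257 0.105     ]
```

Candidates considered:
- The release lever is the orange T at about (308,206) in the top view. The only other orange items, the cabinet knobs at (112,102) and (152,101), are not it.
- The post is the grey part at (298,203).
- The jars are at columns 217, 233 and 250. The purple one at (374,213) stays untouched.

Measured pose: rack y axis at 81.1° in the world frame, squeeze point at about (0.464, −0.132). Expected travel is about 72 mm.

play_rows([
  [[-2.7, 2.65, 0, 0, 0, -0.015, 0.65], [-5.4, 5.3, 0, 0, 0, -0.03, 0.65], [-8.1, 7.95, 0, 0, 0, -0.045, 0.65], [-10.7, 10.6, 0, 0, 0, -0.06, 0.65], [-13.4, 13.3, 0, 0, 0, -0.075, 0.65], [-16.1, 15.9, 0, 0, 0, -0.09, 0.65], [-18.8, 18.6, 0, 0, 0, -0.1, 0.65], [-21.5, 21.2, 0, 0, 0, -0.12, 0.65], [-24.2, 23.9, 0, 0, 0, -0.13, 0.65], [-26.9, 26.5, 0, 0, 0, -0.14, 0.65], [-29.5, 29.2, 0, 0, 0, -0.16, 0.65], [-32.2, 31.8, 0, 0, 0, -0.17, 0.65], [-34.9, 34.5, 0, 0, 0, -0.19, 0.65], [-37.6, 37.1, 0, 0, 0, -0.2, 0.65], [-40.3, 39.8, 0, 0, 0, -0.22, 0.65], [-43, 42.4, 0, 0, 0, -0.23, 0.65], [-45.7, 45.1, 0, 0, 0, -0.25, 0.65], [-48.3, 47.7, 0, 0, 0, -0.26, 0.65], [-48.3, 47.7, 0, 0, 0, -0.26, 0.65], [-48.3, 47.7, 0, 0, 0, -0.26, 0.65]],
], force=10)

```text
time_s: 1.77
ee_pos: [0.4633, -0.1322, 0.2047]
eef_rot: [-3.14, 0.001, 1.413]
force: [-0.3, 0.7, -0.9]
grip_width: 0.0608
```

play_rows([
  [[0, 0, 3, 0, 0, 0, 0.65], [0, 0, 6, 0, 0, 0, 0.65], [0, 0, 7.5, 0, 0, 0, 0.65], [0, 0, 8, 0, 0, 0, 0.65], [0, 0, 8, 0, 0, 0, 0.65]],
])

```text
time_s: 2.18
ee_pos: [0.4626, -0.1311, 0.1241]
eef_rot: [-3.138, 0.0, 1.414]
force: [0.1, -1.6, 1.5]
grip_width: 0.0609
```

Run:
```python
from h import *
a=snap('top','t1');b=snap('side','s1')
A=cv2.resize(a['frame'][178:228,190:334],None,fx=5.5,fy=5.5,interpolation=3)
B=cv2.resize(b['frame'][180:260,250:310],None,fx=4,fy=4,interpolation=3)
B2=cv2.resize(load('s0')['frame'][180:260,250:310],None,fx=4,fy=4,interpolation=3)
C=np.zeros((600,800,3),np.uint8);C[:275,:792]=A;C[275:595,:240]=B;C[275:595,260:500]=B2
cv2.imwrite('pics/c1.png',C)
```

```text
(no output)
```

View pics/c1.png

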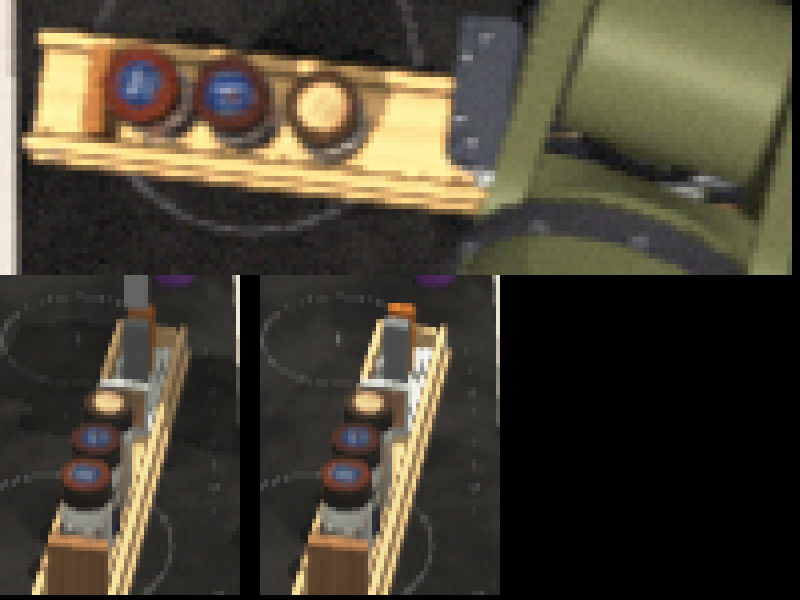

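Run:
```python
from h import *
b=load('s1');a=load('t0')
def S(p): u,v=proj(b,p); return np.round([(u+.4-250)*4,(v+.4-180)*4+275],1)
def T(p): u,v=proj(a,p); return np.round([(u+.4-190)*5.5,(v+.4-178)*5.5],1)
d=np.array([.156,.988,0]);t=np.array([.4626,-.1311,0]);z=np.array([0,0,1.])
for e in(.03,.043):print('tip',S(t+d*e+z*.124))
for h in (0,.006):
  for e in (.019,.007):print(h,e,'post',S(t+d*e+z*(.099+h)),T(t+d*e+z*(.099+h)))
  print('lever',S(t-d*.0145+z*(.096+h)),T(t-d*.0145+z*(.096+h)))
  print('stop top',S(t+d*.073+z*(.074+h)),T(t+d*.073+z*(.074+h)))
```

```text
tip [136.4 307.2]
tip [133.7 315.5]
0 0.019 post [138.2 324. ] [581.1 144.7]
0 0.007 post [140.6 316.4] [604.1 147.7]
lever [144.8 305.7] [644.7 153.5]
stop top [126.7 383.2] [477. 137.]
0.006 0.019 post [138.3 318.3] [581.8 143.5]
0.006 0.007 post [140.7 310.7] [604.9 146.4]
lever [144.9 300.1] [645.8 152.3]
stop top [126.8 377.5] [477.1 135.7]
```

The prediction fits both views: post front edge at about (138,322), stop plate top at about (127,384), fingertip at (136,308). Descending now.

play_rows([
  [[0, 0, 1.5, 0, 0, 0, 0.65], [0, 0, 3, 0, 0, 0, 0.65], [0, 0, 4.5, 0, 0, 0, 0.65], [0, 0, 5.7, 0, 0, 0, 0.65], [0, 0, 6.3, 0, 0, 0, 0.65], [0, 0, 6.3, 0, 0, 0, 0.65], [0, 0, 6.3, 0, 0, 0, 0.65]],
])

```text
time_s: 2.87
ee_pos: [0.464, -0.1319, 0.0638]
eef_rot: [3.141, 0.001, 1.414]
force: [0.6, 0.5, 0.7]
grip_width: 0.061
```

play_rows([
  [[0, 0, 0, 0, 0, 0, 0.44], [0, 0, 0, 0, 0, 0, 0.44], [0, 0, 0, 0, 0, 0, 0.42], [0, 0, 0, 0, 0, 0, 0.4], [0.1, 0, 0, 0, 0, 0, 0.38], [0.2, 0, 0, 0, 0, 0, 0.36], [0.3, 0, 0, 0, 0, 0, 0.34], [0.4, 0, 0, 0, 0, 0, 0.32], [0.5, 0, 0, 0, 0, 0, 0.3], [0.6, 0, 0, 0, 0, 0, 0.28], [0.6, 0, 0, 0, 0, 0, 0.2], [0.6, 0, 0, 0, 0, 0, 0.2], [0.6, 0, 0, 0, 0, 0, 0.2]],
], force=10)

```text
time_s: 3.95
ee_pos: [0.4651, -0.1259, 0.064]
eef_rot: [3.14, 0.001, 1.414]
force: [-0.3, 0.4, 5.9]
grip_width: 0.0282
```

play_rows([
  [[0, 0, 0, 0, 0, 0, 0.1], [0, 0, 0, 0, 0, 0, 0.1], [0, 0, 0, 0, 0, 0, 0.1], [0, 0, 0, 0, 0, 0, 0.1]],
], force=16)

```text
time_s: 4.28
ee_pos: [0.4652, -0.1259, 0.0641]
eef_rot: [3.14, 0.001, 1.414]
force: [0.1, 0.1, 2.6]
grip_width: 0.0279
```

play_rows([
  [[0.2, 0, 0, 0, 0, 0, 0.1], [0.5, 0, 0, 0, 0, 0, 0.1], [0.8, 0, 0, 0, 0, 0, 0.1], [1.1, 0, 0, 0, 0, 0, 0.1], [1.4, 0, 0, 0, 0, 0, 0.1], [1.7, 0, 0, 0, 0, 0, 0.1], [2, 0, 0, 0, 0, 0, 0.1], [2.0, 0, 0, 0, 0, 0, 0.1]],
])

```text
time_s: 4.95
ee_pos: [0.4683, -0.1054, 0.0641]
eef_rot: [3.141, 0.001, 1.415]
force: [-2.0, 0.5, 6.2]
grip_width: 0.0281
```

Run:
```python
from h import *
o=ctrl.get_obs();print(o['ee_pos'],o['force'],o['grip_width'])
a=snap('top','t2');b=snap('side','s2')
A=cv2.resize(a['frame'][178:228,190:334],None,fx=5.5,fy=5.5,interpolation=3)
B=cv2.resize(b['frame'][180:260,250:310],None,fx=4,fy=4,interpolation=3)
C=np.zeros((600,800,3),np.uint8);C[:275,:792]=A;C[275:595,:240]=B
cv2.imwrite('pics/c2.png',C)
```

```text
[ 0.46826804 -0.10540548  0.06405172] [-2.02198562  0.4959871   6.23267085] 0.028069529131475816
```

View pics/c2.png

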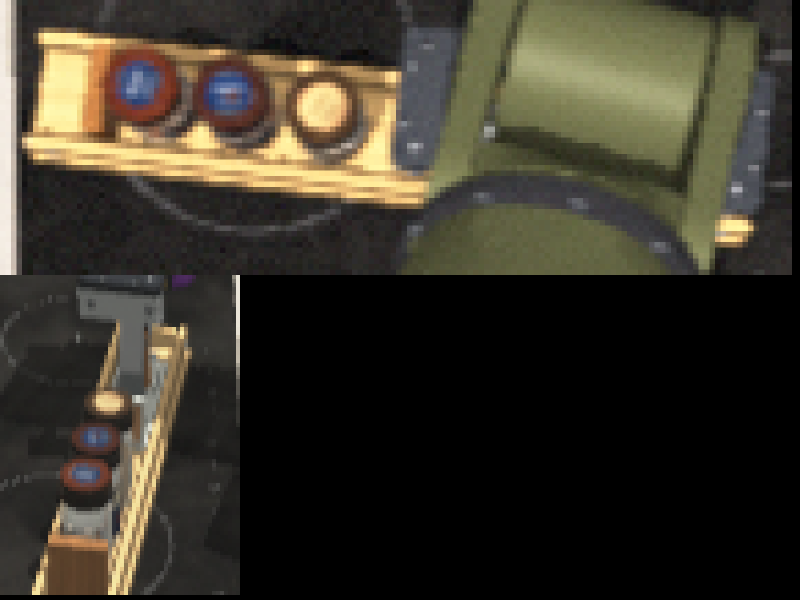

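play_rows([
  [[0.2, 0, 0, 0, 0, 0, 0.1], [0.4, 0, 0, 0, 0, 0, 0.1], [0.6, 0, 0, 0, 0, 0, 0.1], [0.8, 0, 0, 0, 0, 0, 0.1], [1.0, 0, 0, 0, 0, 0, 0.1], [1.2, 0, 0, 0, 0, 0, 0.1], [1.4, 0, 0, 0, 0, 0, 0.1], [1.6, 0, 0, 0, 0, 0, 0.1], [1.8, 0, 0, 0, 0, 0, 0.1], [2.0, 0, 0, 0, 0, 0, 0.1], [2.2, 0, 0, 0, 0, 0, 0.1], [2.4, 0, 0, 0, 0, 0, 0.1], [2.6, 0, 0, 0, 0, 0, 0.1], [2.8, 0, 0, 0, 0, 0, 0.1], [3.0, 0, 0, 0, 0, 0, 0.1], [3.2, 0, 0, 0, 0, 0, 0.1], [3.4, 0, 0, 0, 0, 0, 0.1], [3.5, 0, 0, 0, 0, 0, 0.1]],
])

```text
time_s: 6.55
ee_pos: [0.4735, -0.0705, 0.0641]
eef_rot: [3.141, 0.001, 1.415]
force: [-3.3, -0.4, 7.4]
grip_width: 0.0277
```

play_rows([
  [[0.1, 0, 0, 0, 0, 0, 0.1], [0.2, 0, 0, 0, 0, 0, 0.1], [0.3, 0, 0, 0, 0, 0, 0.1], [0.4, 0, 0, 0, 0, 0, 0.1], [0.5, 0, 0, 0, 0, 0, 0.1], [0.6, 0, 0, 0, 0, 0, 0.1], [0.7, 0, 0, 0, 0, 0, 0.1], [0.8, 0, 0, 0, 0, 0, 0.1]],
])

```text
time_s: 7.22
ee_pos: [0.4747, -0.0626, 0.0641]
eef_rot: [3.141, 0.001, 1.415]
force: [-2.6, -2.0, 6.0]
grip_width: 0.0276
```

Run:
```python
from h import *
o=ctrl.get_obs();print(o['ee_pos'],o['force'],o['grip_width'])
a=snap('top','t3');b=snap('side','s3')
A=cv2.resize(a['frame'][178:228,190:290],None,fx=6,fy=6,interpolation=3)
B=cv2.resize(b['frame'][200:260,250:310],None,fx=5,fy=5,interpolation=3)
C=np.zeros((600,610,3),np.uint8);C[:300,:600]=A;C[300:600,:300]=B
cv2.imwrite('pics/c3.png',C)
```

```text
[ 0.47467809 -0.06257283  0.06405505] [-2.62736641 -2.01555895  5.97413695] 0.027571131312618274
```

View pics/c3.png

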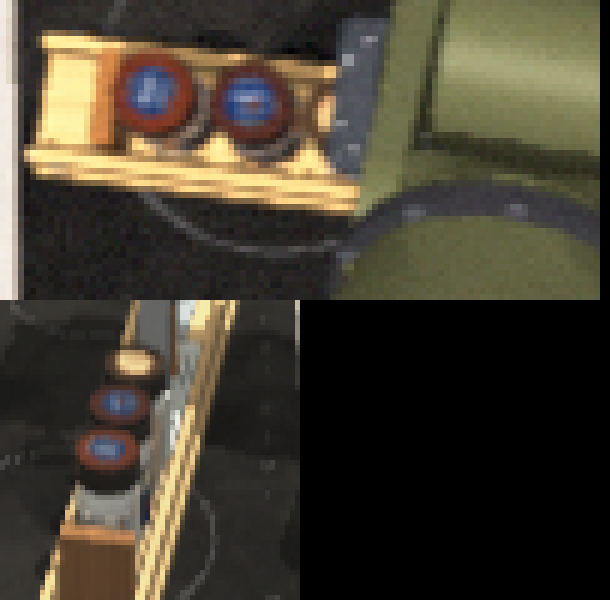

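play_rows([
  [[0.1, 0, 0, 0, 0, 0, 0.1], [0.2, 0, 0, 0, 0, 0, 0.1], [0.3, 0, 0, 0, 0, 0, 0.1], [0.4, 0, 0, 0, 0, 0, 0.1], [0.5, 0, 0, 0, 0, 0, 0.1], [0.6, 0, 0, 0, 0, 0, 0.1]],
])

```text
time_s: 7.82
ee_pos: [0.4756, -0.0565, 0.0641]
eef_rot: [-3.142, 0.001, 1.415]
force: [-2.2, -3.3, 5.4]
grip_width: 0.0278
```

play_rows([
  [[0.1, 0, 0, 0, 0, 0, 0.1], [0.2, 0, 0, 0, 0, 0, 0.1], [0.3, 0, 0, 0, 0, 0, 0.1]],
])

```text
time_s: 8.07
ee_pos: [0.476, -0.0535, 0.0641]
eef_rot: [-3.141, 0.001, 1.415]
force: [-3.4, -2.5, 5.7]
grip_width: 0.0276
```

play_rows([
  [[0.07, 0, 0, 0, 0, 0, 0.1], [0.14, 0, 0, 0, 0, 0, 0.1], [0.2, 0, 0, 0, 0, 0, 0.1], [0.2, 0, 0, 0, 0, 0, 0.1]],
])

```text
time_s: 8.4
ee_pos: [0.4763, -0.0515, 0.064]
eef_rot: [-3.141, 0.001, 1.415]
force: [-2.2, -2.2, 5.8]
grip_width: 0.0274
```

play_rows([
  [[0.07, 0, 0, 0, 0, 0, 0.1], [0.14, 0, 0, 0, 0, 0, 0.1], [0.2, 0, 0, 0, 0, 0, 0.1], [0.2, 0, 0, 0, 0, 0, 0.1]],
])

```text
time_s: 8.73
ee_pos: [0.4766, -0.0497, 0.0641]
eef_rot: [-3.141, 0.002, 1.415]
force: [-2.8, -4.7, 6.1]
grip_width: 0.0275
```

play_rows([
  [[0.05, 0, 0, 0, 0, 0, 0.1], [0.1, 0, 0, 0, 0, 0, 0.1], [0.1, 0, 0, 0, 0, 0, 0.1]],
])

```text
time_s: 8.98
ee_pos: [0.4766, -0.0495, 0.064]
eef_rot: [-3.141, 0.003, 1.415]
force: [-2.8, -10.9, 4.2]
grip_width: 0.0281
```

Run:
```python
from h import *
o=ctrl.get_obs();print(o['ee_pos'],o['force'],o['grip_width'])
b=snap('side','s4');a=snap('top','t4')
A=cv2.resize(a['frame'][178:228,190:290],None,fx=6,fy=6,interpolation=3)
B=cv2.resize(b['frame'][210:260,250:300],None,fx=8,fy=8,interpolation=3)
C=np.zeros((600,800,3),np.uint8);C[:400,:400]=B;C[400:600,:400]=A[:200,:400]
C[:400,400:]=cv2.resize(load('s3')['frame'][210:260,250:300],None,fx=8,fy=8,interpolation=3)
cv2.imwrite('pics/c4.png',C)
```

```text
[ 0.47661456 -0.04948255  0.06402125] [ -2.79076459 -10.92703038   4.23223241] 0.02812462679630571
```

View pics/c4.png

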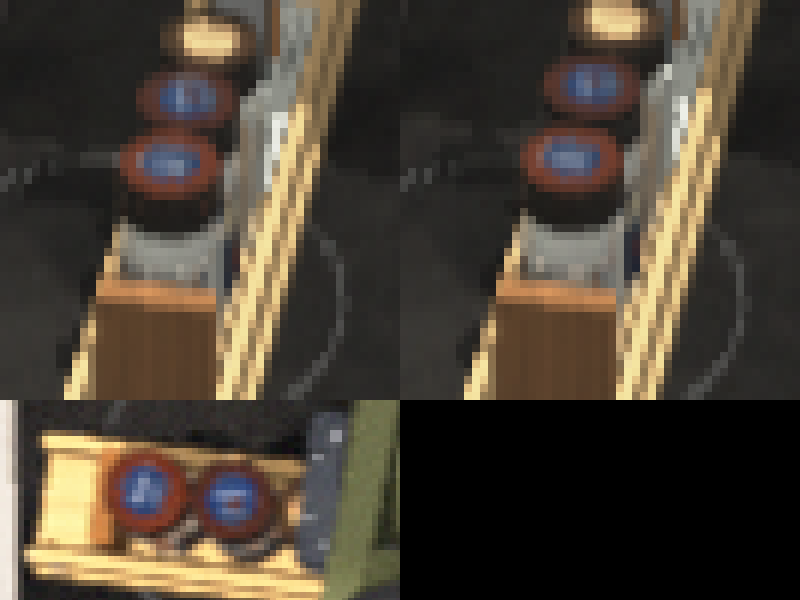

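The row is tight: it stalled at about 9 N over baseline, and the jars touch each other and the block. Releasing the lever now.

play_rows([
  [[0, 0, 0, 0, 0, 0, 0.3], [0, 0, 0, 0, 0, 0, 0.35], [0, 0, 0, 0, 0, 0, 0.4], [0, 0, 0, 0, 0, 0, 0.5], [0, 0, 0, 0, 0, 0, 0.6], [0, 0, 0, 0, 0, 0, 0.65], [0, 0, 0, 0, 0, 0, 0.65], [0, 0, 0, 0, 0, 0, 0.65]],
])

```text
time_s: 9.75
ee_pos: [0.4765, -0.0492, 0.0639]
eef_rot: [-3.141, 0.003, 1.415]
force: [0.2, 0.1, -0.4]
grip_width: 0.0608
```

play_rows([
  [[-0.3, 0, 0, 0, 0, 0, 0.65], [-0.6, 0, 0, 0, 0, 0, 0.65], [-0.9, 0, 0, 0, 0, 0, 0.65], [-1.1, 0, 0, 0, 0, 0, 0.65], [-1.2, 0, 0, 0, 0, 0, 0.65], [-1.3, 0, 0, 0, 0, 0, 0.65]],
])

```text
time_s: 10.25
ee_pos: [0.4745, -0.0623, 0.0639]
eef_rot: [-3.141, 0.003, 1.415]
force: [-0.2, 0.1, -0.2]
grip_width: 0.061
```

play_rows([
  [[-0.06, 0, 0, 0, 0, 0, 0.65], [-0.12, 0, 0, 0, 0, 0, 0.65], [-0.18, 0, 0, 0, 0, 0, 0.65], [-0.24, 0, 0, 0, 0, 0, 0.65]],
])

```text
time_s: 10.58
ee_pos: [0.4741, -0.0647, 0.0639]
eef_rot: [-3.141, 0.003, 1.415]
force: [0.6, -0.1, 0.2]
grip_width: 0.0613
```

play_rows([
  [[-0.05, 0, 0, 0, 0, 0, 0.65], [-0.1, 0, 0, 0, 0, 0, 0.65], [-0.1, 0, 0, 0, 0, 0, 0.65]],
])

```text
time_s: 10.83
ee_pos: [0.4739, -0.0657, 0.0639]
eef_rot: [-3.141, 0.003, 1.415]
force: [-0.2, 0.2, -0.5]
grip_width: 0.0615
```

play_rows([
  [[-0.05, 0, 0, 0, 0, 0, 0.65], [-0.1, 0, 0, 0, 0, 0, 0.65], [-0.1, 0, 0, 0, 0, 0, 0.65]],
])

```text
time_s: 11.08
ee_pos: [0.4738, -0.0668, 0.0639]
eef_rot: [-3.141, 0.003, 1.415]
force: [0.4, -0.3, -0.5]
grip_width: 0.0612
```

play_rows([
  [[-0.05, 0, 0, 0, 0, 0, 0.65], [-0.1, 0, 0, 0, 0, 0, 0.65], [-0.1, 0, 0, 0, 0, 0, 0.65]],
])

```text
time_s: 11.33
ee_pos: [0.4736, -0.0678, 0.0639]
eef_rot: [-3.141, 0.003, 1.415]
force: [0.5, -0.3, 0.2]
grip_width: 0.0608
```

play_rows([
  [[-0.05, 0, 0, 0, 0, 0, 0.65], [-0.1, 0, 0, 0, 0, 0, 0.65], [-0.1, 0, 0, 0, 0, 0, 0.65]],
])

```text
time_s: 11.58
ee_pos: [0.4735, -0.0688, 0.0639]
eef_rot: [-3.141, 0.003, 1.415]
force: [0.8, 0.5, 0.6]
grip_width: 0.0609
```

play_rows([
  [[-0.05, 0, 0, 0, 0, 0, 0.65], [-0.1, 0, 0, 0, 0, 0, 0.65], [-0.1, 0, 0, 0, 0, 0, 0.65]],
])

```text
time_s: 11.83
ee_pos: [0.4733, -0.0697, 0.0639]
eef_rot: [-3.141, 0.003, 1.415]
force: [0.7, 1.8, -0.7]
grip_width: 0.061
```

play_rows([
  [[-0.05, 0, 0, 0, 0, 0, 0.65], [-0.1, 0, 0, 0, 0, 0, 0.65], [-0.1, 0, 0, 0, 0, 0, 0.65]],
])

```text
time_s: 12.08
ee_pos: [0.4732, -0.0699, 0.0639]
eef_rot: [-3.141, 0.001, 1.415]
force: [2.6, 9.1, -0.5]
grip_width: 0.0613
```

play_rows([
  [[-0.05, 0, 0, 0, 0, 0, 0.65], [-0.1, 0, 0, 0, 0, 0, 0.65], [-0.1, 0, 0, 0, 0, 0, 0.65]],
])

```text
time_s: 12.33
ee_pos: [0.4733, -0.07, 0.0638]
eef_rot: [-3.141, -0.001, 1.415]
force: [2.8, 10.7, -0.9]
grip_width: 0.0614
```

Dead stop at about 10 N, with the post contact 4 mm later than predicted. I'll back off, rise clear and look at the lever angle.

play_rows([
  [[0.5, 0, 0, 0, 0, 0, 0.65], [1.1, 0, 0, 0, 0, 0, 0.65], [1.2, 0, 0, 0, 0, 0, 0.65], [1.2, 0, -2, 0, 0, 0, 0.65], [1.2, 0, -5, 0, 0, 0, 0.65], [1.2, 0, -9, 0, 0, 0, 0.65], [1.2, 0, -13, 0, 0, 0, 0.65], [1.2, 0, -13, 0, 0, 0, 0.65], [1.2, 3, -13, 0, 0, 0, 0.65], [1.2, -3, -13, 0, 0, 0, 0.65], [1.2, -7, -13, 0, 0, 0, 0.65], [1.2, -11, -13, 0, 0, 0, 0.65], [1.2, -13, -13, 0, 0, 0, 0.65], [1.2, -13, -13, 0, 0, 0, 0.65], [1.2, -13, -13, 0, 0, 0, 0.65]],
])

```text
time_s: 13.58
ee_pos: [0.3463, -0.038, 0.1944]
eef_rot: [3.14, -0.0, 1.415]
force: [0.2, 0.6, 1.0]
grip_width: 0.061
```

Run:
```python
from h import *
o=ctrl.get_obs();print(o['ee_pos'],o['force'],o['grip_width'])
b=snap('side','s5');a=snap('top','t5')
A=cv2.resize(a['frame'][178:228,190:334],None,fx=5.5,fy=5.5,interpolation=3)
B=cv2.resize(b['frame'][180:260,250:310],None,fx=4,fy=4,interpolation=3)
C=np.zeros((600,800,3),np.uint8);C[:275,:792]=A;C[275:595,:240]=B;C[300:600,300:700]=cv2.resize(b['frame'],(400,300))
cv2.imwrite('pics/c5.png',C)
```

```text
[ 0.34627654 -0.03795811  0.19438937] [0.17447647 0.62381763 0.98752231] 0.060984670567443715
```

View pics/c5.png

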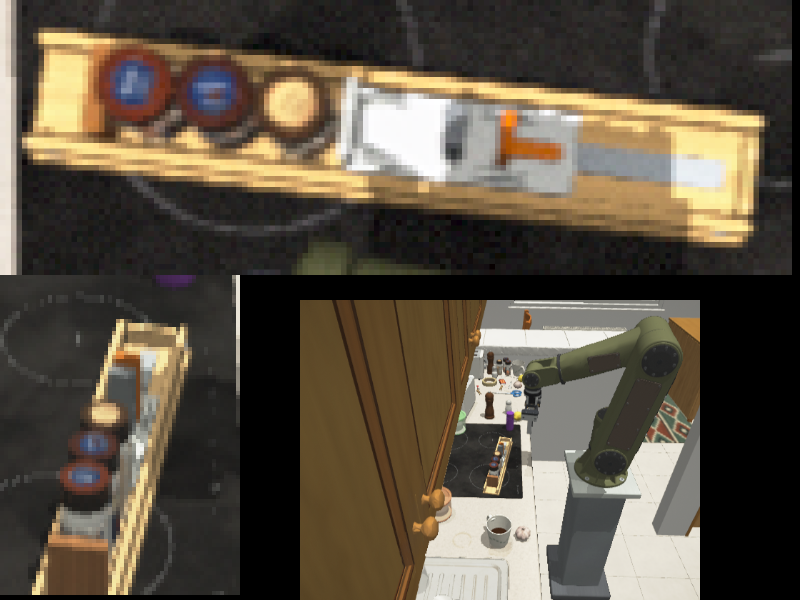

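The top crop shows the lever at x≈509 and the post at x≈457. That 52 px gap matches the 53 px at rest, where a tooth on a land would show about 25 px. So the tooth is fully down, and the jars are upright and together against the block.

```bash
python3 -c "
from station import ctrl
print(ctrl.hand_in())"
```

```text
the job is handed in; nothing more can be done
None
```

The frame is latched with the three jars standing upright, and I have handed the job in (about 13.6 s of the 45 s used).

- **Closing:** I squeezed the lever against the post and slid the frame about 77 mm. It stalled at about 11 N on the wrist, roughly 9 N above the sliding force. The pictures showed the jars touching each other and the end block.
- **Latching:** I let go of the lever and eased back on the jar side of the post. The frame stopped dead, at 9 N and then 10.7 N, well under the 25 N limit for the tooth.
- **Last check:** After I withdrew the arm, the picture showed the lever back at its rest distance from the post (52 px against 53 px at the start; about 25 px if the tooth were on a land). The jars were still upright and together against the block. I saw no sign that anything else had moved.

**What disagreed:** the post was met about 4 mm further back than predicted, and I never felt the 4–7 N of the tooth riding on a land. The frame seems to have slipped back as I released the lever, so the tooth probably dropped then and my push on the post only confirmed it. At 4–5 mm back, less than the 14 mm notch spacing, it should be the first notch. This probably leaves a gap of about 4 mm between the stop face and the nearest jar, which I did not measure.

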